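Stable an arriving coach in the free road of a model traverser yard

ROBOT

A 6-joint arm with a two-finger parallel gripper is mounted at the origin on a cart in front of the work surface, level with it; the furniture and walls round the work are solid. World frame = base frame: x ahead of the robot, y to its left, z up, the work surface at z = 0. Lengths are in m, angles in rad, forces in N, time in s.
With the tool pointing down it reaches from about 0.375 to 0.975 m from the base axis. Payload 3.8 kg.
Tool frame: the origin (TCP) lies at the very end of the fingers, on their centre line; the grasp point (between the pads) lies 19 mm behind it; y points along the fingers, x is the direction in which the jaws open and shut, and the axes are right-handed (so a half turn about y gives the same grasp; the last joint's range is limited). The gripper opens to 85 mm and grips with 20 to 120 N. Pads are 22 mm wide; open, the fingers measure 114 mm over their backs; the gripper's body (76 mm by 85 mm) begins 54 mm behind the grasp point. The pads swing forward as they close: fully open they stand 13 mm farther back than shut.
Start: joints at [1.108, 0.264, 1.604, -0, 1.274, -0.037], TCP at [0.279, 0.615, 0.231] pointing down, gripper open.
Joint ranges: [-2.63, 2.63], [-0.94, 2.18], [0.31, 2.57], [-1.31, 4.45], [0, 2.66], [-2.55, 2.55]. Speed limits (rad/s): [2.57, 2.57, 3.14, 3.14, 3.14, 3.14].

INTERFACE

Orientations are given as a rotation vector (axis times angle).
In Python, from workcell import bot, cams gives the robot as it stands.
- The arm moves only by the tool play_rows, never from a script. Its argument "motion" is a list of rows, each a list of 2 entries, a list of its own where there are three numbers: the shift along the world's x, y, z normalised to -1 to 1, where 1 is 400 mm, then the turn, a rotation vector about the world's x, y, z normalised to -1 to 1, where 1 is pi/4 rad. In form: [[[tx, ty, tz], [ax, ay, az]], ...]. A call has 1 to 10 rows; each row is the pose to reach, as a shift and turn from the pose commanded when the call began; what a row does not reach only later rows make up. A row lasts 1/8 s, in which the tool goes at most 62.5 mm and 10.7 degrees, less where a joint would pass 70% of its speed; a pose out of reach is approached as far as the arm can. A call with a number of a shift or a turn outside -1 to 1 is refused whole. A call with a gripper value outside its range is refused whole. "gripper" is the closure, from 0 (fully open) to 1 (shut), set as the call begins (left out, the last holds). The fingers move at their own pace and stop on an object; "squeeze" is the grip in N (left out, the last holds). Time passes only in rows, so rows that repeat a pose let the fingers close. It gives the time, the measured TCP pose, the force and the opening at its end, in the units of the state.
- bot.read_state(): the state, without advancing time (a new reading comes with each control period).
- cams.read_camera(name): name is "scene" or "top" or "wrist"; returns (picture, depth): 420x560x3 uint8, red, green, blue; 420x560 float32, m along the optical axis (not along the pixel's ray), 0 where there is no reading.
- cams.calibration(name): a dict with "mtx" (3x3 intrinsics, pixels), "R" (3x3) and "t" (3): a world point X has camera coordinates R X + t; the wrist camera has in their place "tool_from_camera" (4x4, takes a point from camera to tool coordinates, whose origin is the TCP and whose axes are the tool frame's). Camera axes: x right, y down, z forward; pixel columns grow to the right and rows downward; lengths in m; the calibration is good to about 2 mm. A picture is of the moment at which its call begins: read the wrist's pose just before it. calibration takes no time and is no camera call.
- bot.finish_job(): hands the job in, once; it reports no verdict.
Trained networks look in the newest picture that a camera, given by its name, has taken for a name from the list of things; names that differ only in an ending like _2 or _b are one class to them, and where a whole thing is asked for, a point or a joint stands for the part that bears it (a point fixed in the world has none). Each returns a list of dicts, best first, with "conf" (0 to 1); they miss things now and then, are a little off and sometimes report something else, mostly with a low value. They report only what shows in the picture. A call takes as long as a camera call.
- cams.recognise(camera, label): "xyz" ([x, y, z] in m, in the coordinates of the camera as it stood for that picture, good to about 4 mm: the middle of the surface that is visible of it).
- cams.regions_of(camera, label): "mask" (420x560 bool, what is visible of it).
- cams.mark_of(camera, label): "xyz" ([x, y, z] in m, in the coordinates of the camera as it stood for that picture, good to about 4 mm: a listed point, or the origin of a listed thing).
The state is a dict: "time": time; "q": joint angles; "joint_vel": joint speeds; "joint_torque": joint torques, N m; "tool_pos": TCP position; "tcp_rot": TCP orientation; "wrist_force": force on the tool from outside, world axes, zero at the start; "torque": the same for the moment, N m; "width": opening from 0.0 (shut) to 1.0 (fully open).
Only numpy, scipy, OpenCV 4.12 (cv2) and the standard library are available. Lean on these libraries where they do the work, as an engineer would, in place of code of your own. Each camera call takes 0.05 s, during which the arm holds its last target.

TASK

A coach has arrived on the line at the left of the model railway yard. Slide the yard's deck into line with it, push the coach fully onto the deck, carry it across on the deck to the empty storage road that is long enough for the whole coach and push it in until it stands against the stop block, then slide the deck all the way back in line with the arrival line, ready for the next one. Only push the coach along, never lift it off the rails, and leave the parked coaches where they stand.

Things in the scene. Friction and masses are not known exactly. Their poses are not given: they have to be found in the camera images.
- yard: Plywood board, 290 mm in x, 375 mm in y, 12 mm thick, on the table; it carries the arrival line, the sliding deck and four storage roads. Rail surfaces are 30 mm above the table. Origin on its underside, level with the middle of the deck's length; x points away from the robot across the tracks, y to the left along them. The mouths of the roads are at y = -0.060, x = -0.036, 0.010, 0.056, 0.102.
- line_end (a point): Deck-side end of the arrival line, on its centre line at rail height; axes as the yard. From here the line runs 124 mm to +y, to the board's left edge: two aluminium angles, 20 mm clear between flanges 9 mm high.
- deck (a joint): Travel of the sliding deck along the board's x, in m: 0 = at its near end stop, exactly in line with the arrival line; 0.046, 0.092, 0.138 and 0.184 are in line with the four roads; ends at 0.190. It moves freely (about 1.5 N) and stays where it is left.
- deck_mid (a point): Middle of the deck's track, at rail height. The deck's track is 112 mm long along y (axes as the yard), 20 mm clear between flanges 9 mm high, with the flanges bent outwards at the end towards the arrival line; 4 mm gaps separate it from the line and from the roads.
- knob (a point): Centre of the top of the deck's turned wooden knob, 34 mm tall, 17 mm across at its widest (22 to 30 mm up), 10 mm at its neck, standing upright on the deck 50 mm to the near side of the track's middle; its top is 62 mm above the table. Push or hold it to slide the deck.
- road_a: One of four storage roads side by side, 46 mm apart, right of the deck: aluminium angles on a plywood strip, 20 mm clear between flanges 9 mm high, bent outwards at the mouth. Which road lies where changes; it may be occupied. Origin at the middle of its mouth, 18 mm below rail height; axes as the yard: y points out of the mouth to the deck, the road runs to -y up to its stop.
- road_b: One of four storage roads side by side, 46 mm apart, right of the deck: aluminium angles on a plywood strip, 20 mm clear between flanges 9 mm high, bent outwards at the mouth. Which road lies where changes; it may be occupied. Origin at the middle of its mouth, 18 mm below rail height; axes as the yard: y points out of the mouth to the deck, the road runs to -y up to its stop.
- road_c: One of four storage roads side by side, 46 mm apart, right of the deck: aluminium angles on a plywood strip, 20 mm clear between flanges 9 mm high, bent outwards at the mouth. Which road lies where changes; it may be occupied. Origin at the middle of its mouth, 18 mm below rail height; axes as the yard: y points out of the mouth to the deck, the road runs to -y up to its stop.
- road_d: One of four storage roads side by side, 46 mm apart, right of the deck: aluminium angles on a plywood strip, 20 mm clear between flanges 9 mm high, bent outwards at the mouth. Which road lies where changes; it may be occupied. Origin at the middle of its mouth, 18 mm below rail height; axes as the yard: y points out of the mouth to the deck, the road runs to -y up to its stop.
- stop_a (a point): Face of the wooden stop block (30 mm wide, 17 mm high) that closes the inner end of road_a, at rail height on the road's centre line. Its distance from the road's mouth is the road's usable length; not all roads are equally long.
- stop_b (a point): Face of the wooden stop block (30 mm wide, 17 mm high) that closes the inner end of road_b, at rail height on the road's centre line. Its distance from the road's mouth is the road's usable length; not all roads are equally long.
- stop_c (a point): Face of the wooden stop block (30 mm wide, 17 mm high) that closes the inner end of road_c, at rail height on the road's centre line. Its distance from the road's mouth is the road's usable length; not all roads are equally long.
- stop_d (a point): Face of the wooden stop block (30 mm wide, 17 mm high) that closes the inner end of road_d, at rail height on the road's centre line. Its distance from the road's mouth is the road's usable length; not all roads are equally long.
- coach: Model railway coach, 103 mm long over its couplers (body 95 mm), 17 mm wide, 22 mm high, 55 g. Origin midway along it, at the bottom of its wheels; y along the coach, z up. The arriving coach: it stands on the arrival line.
- parked_1: Model railway coach, 103 mm long over its couplers (body 95 mm), 17 mm wide, 22 mm high, 55 g. Origin midway along it, at the bottom of its wheels; y along the coach, z up. A parked coach: it stands in one of the roads.
- parked_2: Model railway coach, 103 mm long over its couplers (body 95 mm), 17 mm wide, 22 mm high, 55 g. Origin midway along it, at the bottom of its wheels; y along the coach, z up. A parked coach: it stands in another of the roads.

How it is judged:
On the way, in this order (a step that is already met when the one before it is completed fails the run):
1. the coach stands wholly on the deck (y of coach in the frame of deck_mid between -0.01 and 0.01 m and x of coach in the frame of deck_mid between -0.005 and 0.005 m), for 0.1 s.
2. the coach has been pushed off the deck into a long enough road, up to its stop (((y of coach in the frame of road_a between -0.062 and -0.0515 m and x of coach in the frame of road_a between -0.005 and 0.005 m) or (y of coach in the frame of road_b between -0.062 and -0.0515 m and x of coach in the frame of road_b between -0.005 and 0.005 m) or (y of coach in the frame of road_c between -0.062 and -0.0515 m and x of coach in the frame of road_c between -0.005 and 0.005 m) or (y of coach in the frame of road_d between -0.062 and -0.0515 m and x of coach in the frame of road_d between -0.005 and 0.005 m)) and height (world z) of coach below 0.036 m and angle between coach's own z axis and vertical below 0.1 rad), for 0.2 s.
At the end, for the whole second after the job is handed in: The coach stands level on the rails of a road with its end within 5 mm of the road's stop block, at rest, and the deck is back within 4 mm of its near end stop (all of step 2 and value of joint deck below 0.004 m and linear speed of coach below 0.01 m/s); the robot touches nothing.
It fails at once if the coach was lifted off the rails or tipped over (height (world z) of coach above 0.042 m or height (world z) of coach below 0.024 m or angle between coach's own z axis and vertical above 0.4 rad).
It fails at once if a parked coach was moved (distance of any of parked_1, parked_2 from where it was at the start of the episode above 0.01 m).
It also fails if it takes over 67 s, if anything falls off the work surface, if the arm or the gripper's body presses on something with over 40 N, if the wrist force passes 120 N, or if a joint passes its speed limit or range.

## Working session

There is one attempt and no reset: what is moved stays moved. The work goes in short steps, Python scripts to look and compute and a tool call to move; the robot and the scene stay as the last step left them, time stands still between calls to the robot, and variables do not carry over. Pictures are saved under pics/ and viewed, and the job is handed in when it is done.

Besides the shell and the picture viewer there is one more tool, called after "Emit:" as a command line: name --argument value ..., lists and objects as JSON in quotes. play_rows: Moves the arm, as the interface text tells. Its arguments: {"type":"object","properties":{"motion":{"type":"array","items":{"type":"array"}},"gripper":{"type":"number"},"squeeze":{"type":"number"}},"required":["motion"]}

```bash
ls; mkdir -p pics
python3 - <<'E'
from workcell import bot,cams
import cv2,numpy as np
s=bot.read_state();print(s)
for n in ["scene","top"]:
    p,d=cams.read_camera(n); cv2.imwrite(f"pics/{n}0.png",p[:,:,::-1]); np.save(f"pics/{n}0d.npy",d)
    c=cams.calibration(n); print(n,c)
    for l in ["yard","line_end","deck_mid","knob","coach","parked_1","road_a","stop_a"]:
        for r in cams.mark_of(n,l):
            w=c["R"].T@(np.array(r["xyz"])-c["t"]); print(n,l,round(r["conf"],2),w.round(4))
E
```

```text
pics
{'time': 0.0, 'q': array([ 1.10808466e+00,  2.64749866e-01,  1.60536515e+00, -8.64383156e-06,
        1.27373120e+00, -3.69356937e-02]), 'joint_vel': array([-0.0020579 ,  0.00148832, -0.00116367, -0.00042954,  0.00231042,
       -0.00096665]), 'joint_torque': array([-3.08168965e-04, -5.15119851e+01, -3.67308605e+01,  6.29268106e-05,
        1.31504866e-02, -7.12871415e-07]), 'tool_pos': array([0.27849057, 0.61406294, 0.22996904]), 'tcp_rot': array([-1.38223891, -0.88867545,  0.89185331]), 'wrist_force': array([ 0.00082273,  0.3063469 , -0.47547497]), 'torque': array([ 0.03990932, -0.0188689 , -0.02691631]), 'width': 1.0017728211262282}
scene {'mtx': array([[522.95884357,   0.        , 275.65327215],
       [  0.        , 522.95884357, 207.93868283],
       [  0.        ,   0.        ,   1.        ]]), 'R': array([[-0.48870906, -0.87242131,  0.00667221],
       [-0.56645495,  0.31147913, -0.76296104],
       [ 0.66354521, -0.37664548, -0.64641004]]), 't': array([0.31341856, 0.34104391, 0.53855627])}
scene yard 0.57 [ 0.5615  0.0807 -0.001 ]
scene yard 0.24 [ 0.6671 -0.033   0.028
[... 1040 characters left out ...]
86]
top line_end 0.65 [0.4769 0.134  0.0299]
top line_end 0.59 [0.5668 0.0224 0.0129]
top line_end 0.54 [ 0.5236 -0.0855  0.028 ]
top deck_mid 0.73 [0.6027 0.0824 0.0268]
top deck_mid 0.72 [ 0.6655 -0.0811  0.0279]
top knob 0.6 [0.5506 0.0789 0.0637]
top coach 0.95 [0.4719 0.2041 0.0283]
top parked_1 0.97 [ 0.5268 -0.0388  0.028 ]
top parked_1 0.87 [ 0.6618 -0.0351  0.0276]
top road_a 0.93 [0.6648 0.0197 0.0135]
top road_a 0.87 [0.6119 0.0187 0.0143]
top road_a 0.65 [0.5678 0.0214 0.0112]
top road_a 0.57 [0.5228 0.0194 0.0111]
top stop_a 0.74 [ 0.6173 -0.0854  0.0332]
top stop_a 0.72 [ 0.5253 -0.09    0.0263]
top stop_a 0.58 [ 0.6671 -0.0801  0.0315]
top stop_a 0.57 [ 0.5652 -0.0439  0.0293]
```

View pics/top0.png

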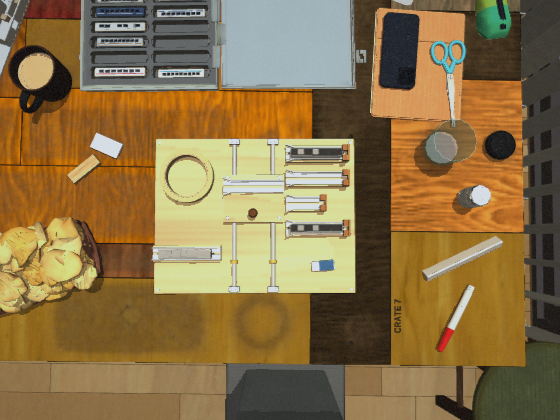

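View pics/scene0.png

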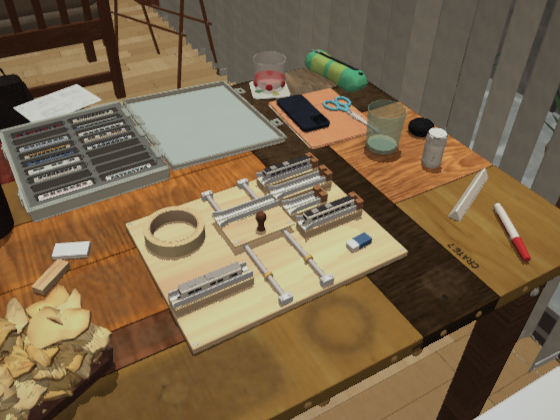

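Road 3 from the near side, at about x = 0.614, is empty and long. Road 2 is short, and roads 1 and 4 are occupied. Next I'll rectify the top view to measure the yaw and check the tool axes.

```bash
cat > h.py <<'E'
import cv2,numpy as np
from scipy.spatial.transform import Rotation as Ro
from workcell import bot,cams
def rect(img,mtx,R,t,z,x0,x1,y0,y1,s):
    # output: row0 = x1 (far), col0 = y1 (left); s px per m
    W=int((y1-y0)*s);H=int((x1-x0)*s)
    # world = (x1-r/s, y1-c/s, z)
    A=np.array([[0,-1/s,x1],[-1/s,0,y1],[0,0,z],[0,0,1.]])
    M=mtx@np.c_[R,t]@A
    return cv2.warpPerspective(img,np.linalg.inv(M),(W,H),flags=cv2.INTER_CUBIC)
def wristcam():
    s=bot.read_state();c=cams.calibration("wrist");p,d=cams.read_camera("wrist")
    T=np.eye(4);T[:3,:3]=Ro.from_rotvec(s["tcp_rot"]).as_matrix();T[:3,3]=s["tool_pos"]
    C=np.linalg.inv(T@c["tool_from_camera"])
    return p,d,c["mtx"],C[:3,:3],C[:3,3]
E
python3 - <<'E'
from h import *
s=bot.read_state();M=Ro.from_rotvec(s["tcp_rot"]).as_matrix();print(M.round(3))
c=cams.calibration("top");p=cv2.imread("pics/top0.png")
cv2.imwrite("pics/top0r.png",rect(p,c["mtx"],c["R"],c["t"],.030,.40,.73,-.13,.30,1800)[:600,:800])
# yaw: long lines via board edges at z=.012
g=cv2.cvtColor(rect(p,c["mtx"],c["R"],c["t"],.012,.39,.74,-.14,.30,1800),cv2.COLOR_BGR2GRAY)
for l in (cv2.createLineSegmentDetector().detect(g)[0][:,0]):
    L=np.hypot(l[2]-l[0],l[3]-l[1])
    if L>150:
        a=np.degrees(np.arctan2(l[3]-l[1],l[2]-l[0])); print(round(a,2),"L",int(L),"x",.74-(l[1]+l[3])/2/1800,"y",.30-(l[0]+l[2])/2/1800)
print(cams.calibration("wrist"))
E
```

```text
[[ 0.413  0.    -0.911]
 [ 0.911  0.     0.413]
 [ 0.    -1.    -0.   ]]
-0.66 L 260 x 0.40402806 y -0.039920926
179.07 L 252 x 0.6928244 y -0.037163258
-0.99 L 165 x 0.6490202 y -0.037140816
-0.78 L 205 x 0.53438866 y 0.0795037
-1.03 L 160 x 0.6033968 y -0.039933145
-0.86 L 162 x 0.6546107 y -0.041319013
-90.83 L 518 x 0.5490077 y -0.11008015
178.63 L 165 x 0.6519727 y -0.03715712
-1.19 L 412 x 0.4016101 y 0.14687815
178.19 L 211 x 0.5991144 y -0.040318817
89.08 L 357 x 0.5882613 y 0.26439664
179.18 L 415 x 0.6900208 y 0.15033263
-0.4 L 165 x 0.5317035 y -0.039925426
-0.78 L 162 x 0.63006175 y -0.03923905
-0.54 L 167 x 0.6754532 y -0.037827283
-0.69 L 172 x 0.5906257 y 0.0718742
179.07 L 165 x 0.656647 y -0.03437528
179.18 L 181 x 0.61814606 y -0.031949073
-0.78 L 181 x 0.62070525 y -0.032632172
179.15 L 150 x 0.64646417 y -0.022571385
179.26 L 150 x 0.64300257 y -0.02673319
-0.41 L 187 x 0.6124303 y 0.07673514
-0.74 L 201 x 0.60401624 y 0.08193715
179.25 L 165 x 0.6792156 y -0.037157595
-0.78 L 165 x 0.68157935 y -0.03785318
179.2 L 198 x 0.6015057 y 0.08125554
-0.82 L 152 x 0.53591853 y -0.04201266
{'mtx': array([[328.06070826,   0.        , 282.6633819 ],
       [  0.        , 328.06070826, 208.33327434],
       [  0.        ,   0.        ,   1.        ]]), 'tool_from_camera': array([[ 9.99998538e-01, -1.31293819e-03,  1.09598534e-03,
         4.50957948e-04],
       [-1.43656916e-03, -2.97096578e-01,  9.54846354e-01,
        -1.42799540e-01],
       [-9.28040750e-04, -9.54846532e-01, -2.97098030e-01,
         7.56578966e-02],
       [ 0.00000000e+00,  0.00000000e+00,  0.00000000e+00,
         1.00000000e+00]])}
```

View pics/top0r.png

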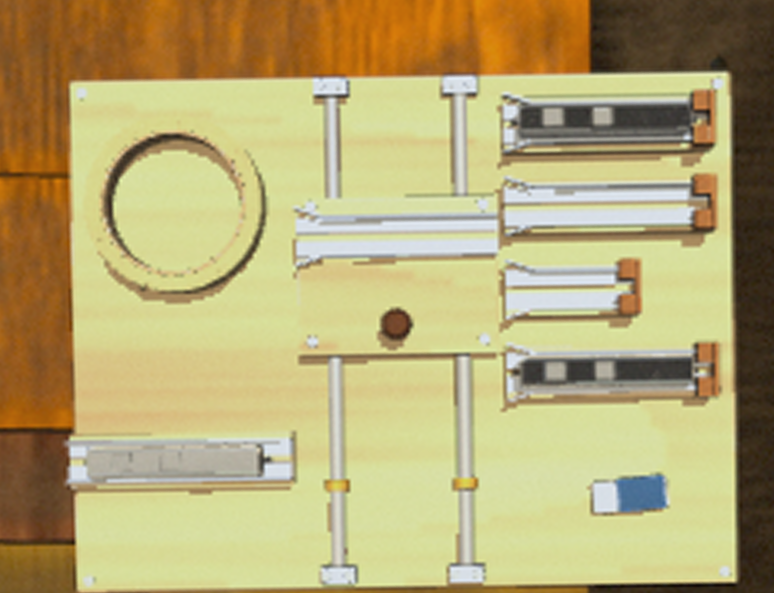

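The yard's yaw is +0.85°. In the rectified picture the deck track centre is at (396,235) and the knob at (396,324). The line ends at (294,461), and the mouth of the free long road is at (503,207). The deck therefore stands at about 0.124. I'm moving above the knob with the jaws along the board's x.

Emit:
play_rows --motion '[[[0.34,-0.67,0],[0,0,-0.72]],[[0.34,-0.67,0],[0,0,-0.72]],[[0.34,-0.67,0],[0,0,-0.72]],[[0.34,-0.67,0],[0,0,-0.72]],[[0.34,-0.67,0],[0,0,-0.72]]]' --gripper 0.5

```text
time: 1.52
tool_pos: [0.4156, 0.3446, 0.2316]
tcp_rot: [-1.523, -0.454, 0.453]
wrist_force: [0.8, 0.1, 0.3]
width: 0.496
```

Emit:
play_rows --motion '[[[0.34,-0.665,-0.1],[0,0,-0.72]],[[0.34,-0.665,-0.1],[0,0,-0.72]],[[0.34,-0.665,-0.1],[0,0,-0.72]],[[0.34,-0.665,-0.1],[0,0,-0.72]],[[0.34,-0.665,-0.1],[0,0,-0.72]],[[0.34,-0.665,-0.1],[0,0,-0.72]],[[0.34,-0.665,-0.1],[0,0,-0.72]]]'

```text
time: 2.4
tool_pos: [0.5506, 0.0809, 0.1912]
tcp_rot: [-1.57, -0.01, 0.011]
wrist_force: [0.7, -0.9, -0.2]
width: 0.5
```

```bash
cat > look.py <<'E'
from h import *
import sys
n=sys.argv[1]; z=float(sys.argv[2])
s=bot.read_state();print(s["time"],s["tool_pos"].round(4),s["width"],s["wrist_force"].round(2));print(Ro.from_rotvec(s["tcp_rot"]).as_matrix().round(4))
p,d,m,R,t=wristcam()
cv2.imwrite(f"pics/{n}.png",p[:,:,::-1])
b=[float(a) for a in sys.argv[3:8]]
cv2.imwrite(f"pics/{n}r.png",rect(p[:,:,::-1],m,R,t,z,*b))
for l in ["knob","deck_mid","line_end","coach","road_a","stop_a"]:
    for r in cams.mark_of("wrist",l):
        if r["conf"]>.4: print(l,round(r["conf"],2),(R.T@(np.array(r["xyz"])-t)).round(4))
E
python3 look.py w1 .03 .45 .69 -.13 .15 2000
```

```text
2.4 [0.5506 0.0809 0.1912] 0.4999611241312343 [ 0.68 -0.86 -0.17]
[[ 9.999e-01 -5.000e-04 -1.310e-02]
 [ 1.310e-02  6.000e-04  9.999e-01]
 [-5.000e-04 -1.000e+00  6.000e-04]]
knob 0.68 [0.5501 0.082  0.0616]
deck_mid 0.95 [0.6005 0.082  0.0312]
line_end 0.94 [0.4738 0.1416 0.0279]
line_end 0.7 [ 0.5681 -0.0408  0.0265]
line_end 0.6 [0.5262 0.0178 0.0155]
coach 0.71 [0.4718 0.2042 0.0322]
road_a 0.92 [0.5662 0.0193 0.0132]
road_a 0.81 [0.6623 0.0228 0.0123]
road_a 0.62 [0.6178 0.0181 0.0116]
road_a 0.58 [0.5245 0.0169 0.0143]
stop_a 0.96 [ 0.526  -0.0828  0.034 ]
stop_a 0.73 [ 0.5698 -0.0412  0.0294]
```

View pics/w1.png

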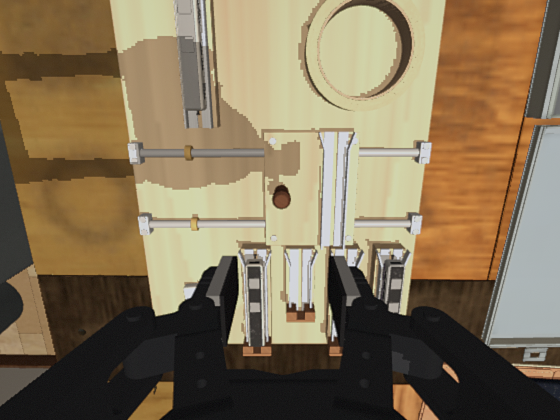

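View pics/w1r.png

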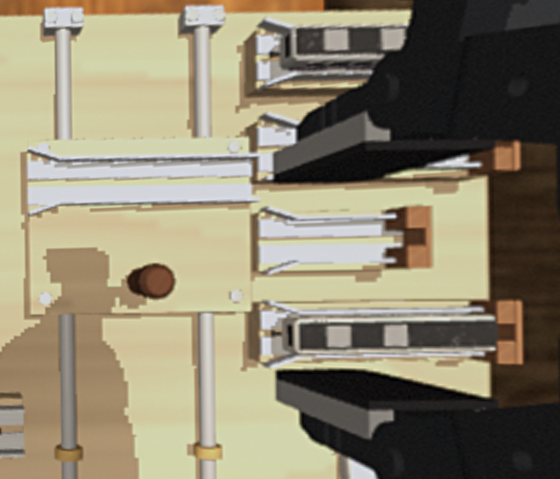

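The wrist view agrees: the knob is at (0.550, 0.081), seen at pixel (282,197) and directly between the jaws. I'm narrowing the jaws and going down over it.

Emit:
play_rows --motion '[[[0,0,-0.1],[0,0,0]],[[0,0,-0.2],[0,0,0]],[[0,0,-0.3],[0,0,0]],[[0,0,-0.38],[0,0,0]],[[0,0,-0.38],[0,0,0]]]' --gripper 0.62

```text
time: 3.38
tool_pos: [0.5477, 0.0809, 0.0365]
tcp_rot: [-1.571, -0.006, 0.017]
wrist_force: [-0.4, 0.7, -0.6]
width: 0.377
```

Emit:
play_rows --motion '[[[0,0,0],[0,0,0]],[[0,0,0],[0,0,0]],[[0,0,0],[0,0,0]],[[0,0,0],[0,0,0]],[[0,0,0],[0,0,0]]]' --gripper 1 --squeeze 20

```text
time: 4.0
tool_pos: [0.5514, 0.081, 0.0402]
tcp_rot: [-1.57, -0.012, 0.01]
wrist_force: [-1.7, 2.3, 1.0]
width: 0.182
```

```bash
python3 look.py w2 .03 .45 .69 -.13 .15 2000
```

```text
4.0 [0.5514 0.081  0.0402] 0.18180584621011667 [-1.69  2.28  1.01]
[[ 9.999e-01  1.300e-03 -1.390e-02]
 [ 1.390e-02  5.000e-04  9.999e-01]
 [ 1.300e-03 -1.000e+00  5.000e-04]]
knob 0.86 [0.5524 0.0807 0.0632]
deck_mid 0.73 [0.6001 0.0815 0.0305]
line_end 0.83 [0.471  0.1408 0.0291]
road_a 0.74 [0.6625 0.0234 0.0132]
```

View pics/w2.png

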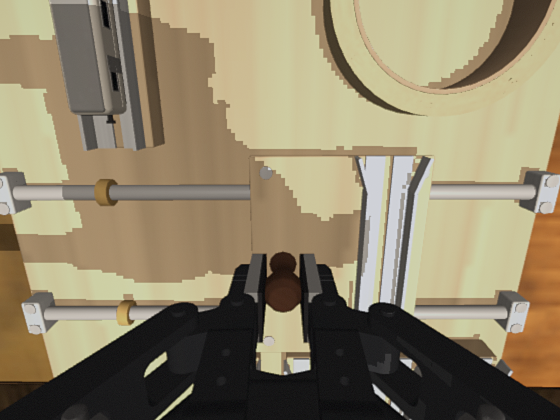

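Knob gripped. I'm sliding the deck towards its near stop and feeling for contact at the end.

Emit:
play_rows --motion '[[[-0.08,-0.001,0],[0,0,0]],[[-0.16,-0.002,0],[0,0,0]],[[-0.23,-0.003,0],[0,0,0]],[[-0.28,-0.004,0],[0,0,0]],[[-0.295,-0.0045,0],[0,0,0]],[[-0.3,-0.0045,0],[0,0,0]],[[-0.3,-0.0045,0],[0,0,0]],[[-0.305,-0.0045,0],[0,0,0]],[[-0.305,-0.0045,0],[0,0,0]]]'

```text
time: 5.48
tool_pos: [0.4306, 0.0791, 0.0402]
tcp_rot: [-1.57, -0.013, 0.009]
wrist_force: [1.2, 3.6, 6.7]
width: 0.184
```

Emit:
play_rows --motion '[[[-0.0025,0,0],[0,0,0]],[[-0.005,0,0],[0,0,0]],[[-0.0075,0,0],[0,0,0]],[[-0.0075,0,0],[0,0,0]]]'

```text
time: 5.98
tool_pos: [0.4278, 0.0791, 0.0402]
tcp_rot: [-1.571, -0.013, 0.009]
wrist_force: [-0.0, 2.8, 6.8]
width: 0.183
```

Emit:
play_rows --motion '[[[-0.0025,0,0],[0,0,0]],[[-0.005,0,0],[0,0,0]],[[-0.005,0,0],[0,0,0]]]'

```text
time: 6.35
tool_pos: [0.4263, 0.0791, 0.0402]
tcp_rot: [-1.571, -0.014, 0.008]
wrist_force: [5.2, 3.6, 5.1]
width: 0.182
```

Emit:
play_rows --motion '[[[-0.0025,0,0],[0,0,0]],[[-0.005,0,0],[0,0,0]],[[-0.005,0,0],[0,0,0]]]'

```text
time: 6.72
tool_pos: [0.4262, 0.0791, 0.0403]
tcp_rot: [-1.57, -0.018, 0.004]
wrist_force: [10.8, 2.5, -2.1]
width: 0.183
```

```bash
python3 look.py w3 .03 .40 .69 -.13 .15 2000
```

```text
6.725 [0.4262 0.0791 0.0403] 0.18314723775856823 [10.8   2.49 -2.11]
[[ 9.999e-01  8.600e-03 -1.420e-02]
 [ 1.420e-02  4.000e-04  9.999e-01]
 [ 8.700e-03 -1.000e+00  3.000e-04]]
deck_mid 0.74 [0.477  0.0804 0.0324]
line_end 0.84 [0.4701 0.1368 0.0281]
road_a 0.94 [0.566  0.0156 0.0112]
```

View pics/w3.png

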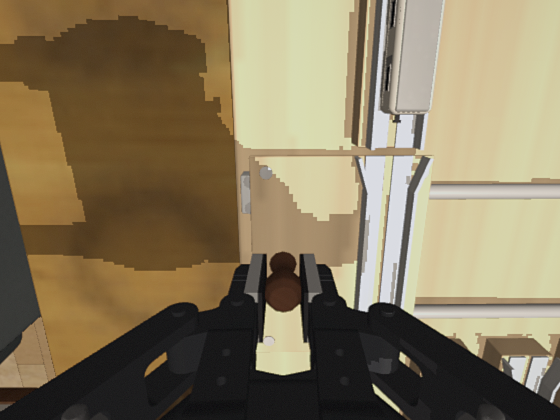

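The deck is against its near stop: force stopped the motion at tool x = 0.4262, and the track lines up with the line at pixel (395,150). I'll release, rise, and move behind the coach with the fingers shut.

Emit:
play_rows --motion '[[[0.005,0,0],[0,0,0]],[[0.005,0,0],[0,0,0]],[[0.005,0,0],[0,0,0]],[[0.005,0,0],[0,0,0]]]' --gripper 0.62

```text
time: 7.58
tool_pos: [0.423, 0.0787, 0.0388]
tcp_rot: [-1.571, -0.01, 0.012]
wrist_force: [-0.2, 0.7, 0.7]
width: 0.375
```

Emit:
play_rows --motion '[[[0,0,0.15],[0,0,0]],[[0,0,0.3],[0,0,0]],[[0.05,0.15,0.3],[0,0,0]],[[0.11,0.3,0.3],[0,0,0]],[[0.11,0.45,0.3],[0,0,0]],[[0.11,0.52,0.3],[0,0,0]],[[0.11,0.52,0.3],[0,0,0]]]' --gripper 1

```text
time: 8.45
tool_pos: [0.4674, 0.2887, 0.1589]
tcp_rot: [-1.571, -0.013, 0.014]
wrist_force: [-0.5, -0.7, 0.6]
width: -0.001
```

```bash
python3 look.py w4 .03 .40 .69 .0 .35 2000
python3 - <<'E'
from h import *
p,d=cams.read_camera("top");c=cams.calibration("top")
cv2.imwrite("pics/top4r.png",rect(p[:,:,::-1],c["mtx"],c["R"],c["t"],.030,.40,.73,-.13,.30,1800))
E
```

```text
8.45 [0.4674 0.2887 0.1589] -0.0008671497462250836 [-0.46 -0.71  0.64]
[[ 9.998e-01 -6.000e-04 -1.740e-02]
 [ 1.740e-02 -2.000e-04  9.998e-01]
 [-6.000e-04 -1.000e+00 -2.000e-04]]
line_end 0.78 [0.4732 0.139  0.031 ]
road_a 0.5 [0.4723 0.143  0.0284]
```

View pics/w4.png

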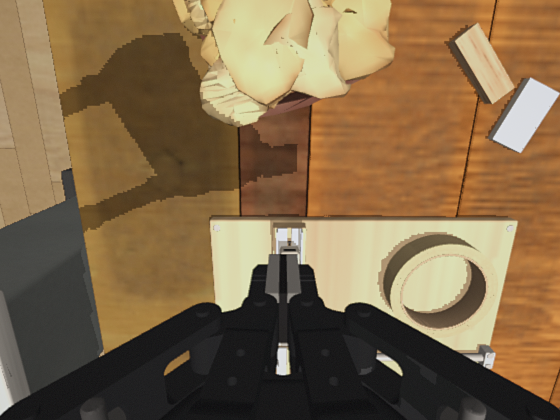

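View pics/top4r.png

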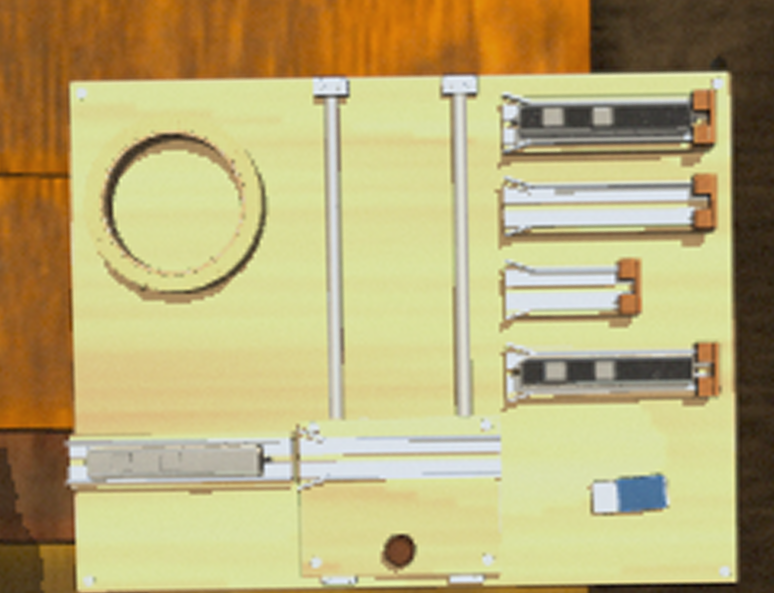

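Deck and line are collinear in the top view, and the coach's left body end is at about y = 0.252 (column 86). I'm descending behind it to just above the flanges.

Emit:
play_rows --motion '[[[0.0135,0,-0.1],[0,0,0]],[[0.0135,0,-0.2],[0,0,0]],[[0.0135,0,-0.27],[0,0,0]],[[0.0135,0,-0.29],[0,0,0]],[[0.0135,0,-0.29],[0,0,0]]]'

```text
time: 9.48
tool_pos: [0.4733, 0.2866, 0.0434]
tcp_rot: [-1.571, -0.01, 0.011]
wrist_force: [-0.5, 0.3, 0.7]
width: -0.003
```

Emit:
play_rows --motion '[[[0,-0.02,0],[0,0,0]],[[0,-0.035,0],[0,0,0]],[[0,-0.05,0],[0,0,0]],[[0,-0.065,0],[0,0,0]],[[0,-0.08,0],[0,0,0]]]'

```text
time: 10.1
tool_pos: [0.4733, 0.2546, 0.0435]
tcp_rot: [-1.57, -0.011, 0.011]
wrist_force: [0.3, 0.4, 0.4]
width: 0.004
```

```bash
cat > tp.py <<'E'
from h import *
import sys
n=sys.argv[1]
s=bot.read_state();print(s["time"],s["tool_pos"].round(4),s["width"],s["wrist_force"].round(2))
p,d=cams.read_camera("top");c=cams.calibration("top")
cv2.imwrite(f"pics/{n}.png",rect(p[:,:,::-1],c["mtx"],c["R"],c["t"],.030,.40,.73,-.13,.30,1800))
p,d=cams.read_camera("scene");q=p[150:320,100:420,::-1]
cv2.imwrite(f"pics/{n}s.png",cv2.resize(q,None,fx=2.4,fy=2.4,interpolation=cv2.INTER_CUBIC))
for cam in ["top","scene"]:
  c=cams.calibration(cam)
  for l in ["coach","parked_1","deck_mid"]:
    for r in cams.mark_of(cam,l):
        if r["conf"]>.4: print(cam,l,round(r["conf"],2),(c["R"].T@(np.array(r["xyz"])-c["t"])).round(4))
E
python3 tp.py t5
```

```text
10.1 [0.4733 0.2546 0.0435] 0.0038274415411656704 [0.26 0.41 0.37]
top coach 0.63 [ 0.6194 -0.0836  0.0313]
top coach 0.56 [0.4715 0.1961 0.0283]
top parked_1 0.97 [ 0.5265 -0.0376  0.03  ]
top parked_1 0.59 [ 0.6612 -0.0343  0.0292]
top deck_mid 0.92 [0.4805 0.0816 0.0279]
scene coach 0.96 [0.4779 0.1969 0.028 ]
scene parked_1 0.84 [ 0.5246 -0.0363  0.0266]
scene deck_mid 0.63 [0.4718 0.0794 0.0296]
```

View pics/t5s.png

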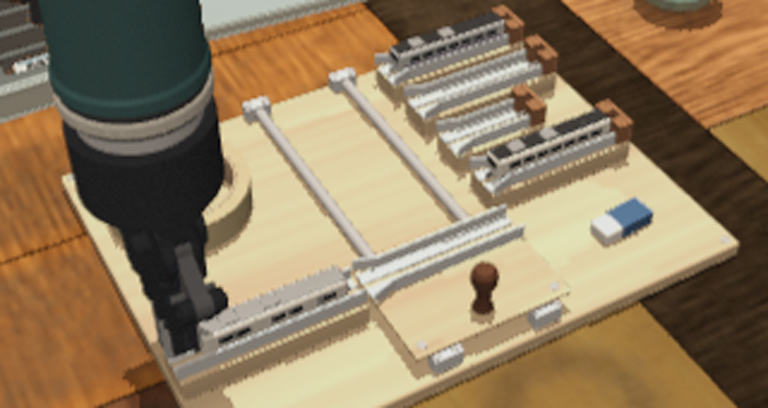

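The coach moved with the push: its centre is now at y ≈ 0.1965 with the tool at 0.2546. Target is centre y ≈ 0.080, so tool y ≈ 0.139. I'm pushing on gently.

Emit:
play_rows --motion '[[[0.0,-0.02,0],[0,0,0]],[[0.001,-0.045,0],[0,0,0]],[[0.001,-0.07,0],[0,0,0]],[[0.002,-0.095,0],[0,0,0]],[[0.002,-0.12,0],[0,0,0]],[[0.002,-0.145,0],[0,0,0]],[[0.002,-0.165,0],[0,0,0]],[[0.003,-0.185,0],[0,0,0]],[[0.003,-0.195,0],[0,0,0]],[[0.003,-0.2,0],[0,0,0]]]'

```text
time: 11.75
tool_pos: [0.4744, 0.1747, 0.0433]
tcp_rot: [-1.571, -0.011, 0.011]
wrist_force: [-0.6, 0.8, 0.2]
width: 0.002
```

```bash
python3 tp.py t6
```

```text
11.75 [0.4744 0.1747 0.0433] 0.0018727734462150197 [-0.64  0.76  0.19]
top coach 0.66 [0.4764 0.116  0.0286]
top parked_1 0.8 [ 0.6594 -0.035   0.03  ]
top parked_1 0.67 [ 0.5243 -0.0375  0.0274]
top deck_mid 0.88 [0.4799 0.0773 0.0314]
scene coach 0.74 [0.4779 0.1186 0.0297]
scene parked_1 0.66 [ 0.5229 -0.0348  0.0268]
scene parked_1 0.6 [ 0.6689 -0.0355  0.0276]
scene deck_mid 0.77 [0.4737 0.076  0.0292]
scene deck_mid 0.6 [0.5688 0.022  0.0106]
```

View pics/t6s.png

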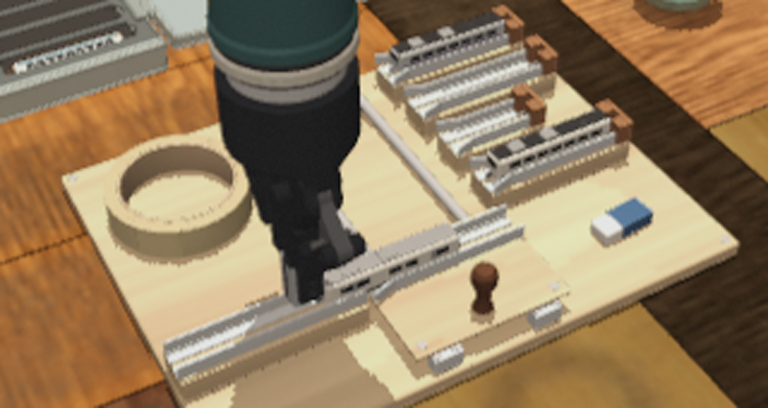

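Emit:
play_rows --motion '[[[0.0,-0.02,0],[0,0,0]],[[0.001,-0.04,0],[0,0,0]],[[0.001,-0.06,0],[0,0,0]],[[0.001,-0.075,0],[0,0,0]],[[0.002,-0.085,0],[0,0,0]],[[0.002,-0.0925,0],[0,0,0]],[[0.002,-0.0925,0],[0,0,0]]]'

```text
time: 13.02
tool_pos: [0.4753, 0.1377, 0.0433]
tcp_rot: [-1.571, -0.011, 0.011]
wrist_force: [-0.5, -0.4, 0.3]
width: 0.001
```

Emit:
play_rows --motion '[[[0.0,0.04,0],[0,0,0]],[[0,0.08,0.05],[0,0,0]],[[0,0.12,0.15],[0,0,0]],[[0,0.15,0.25],[0,0,0]],[[0,0.15,0.3],[0,0,0]]]'

```text
time: 13.65
tool_pos: [0.4765, 0.2005, 0.1662]
tcp_rot: [-1.569, -0.016, 0.009]
wrist_force: [-0.0, -0.2, 0.8]
width: -0.001
```

```bash
python3 tp.py t7;python3 look.py w7 .03 .40 .69 .0 .35 2000
```

```text
13.65 [0.4765 0.2005 0.1662] -0.0008560290089793743 [-0.03 -0.23  0.76]
top coach 0.82 [0.4759 0.079  0.0279]
top parked_1 0.93 [ 0.6592 -0.0344  0.0264]
top parked_1 0.85 [ 0.5272 -0.0391  0.0312]
top deck_mid 0.58 [0.4778 0.0793 0.0275]
scene coach 0.56 [0.479  0.0793 0.0249]
scene coach 0.48 [ 0.524  -0.087   0.0305]
scene parked_1 0.58 [ 0.5265 -0.0334  0.0265]
scene parked_1 0.56 [ 0.6654 -0.0336  0.0267]
scene deck_mid 0.62 [ 0.5233 -0.0323  0.0284]
scene deck_mid 0.55 [0.4702 0.0756 0.0319]
14.05 [0.4741 0.1976 0.1615] -0.0004923492368792654 [-0.26  0.07 -0.36]
[[ 0.9999 -0.0029 -0.0139]
 [ 0.0139 -0.001   0.9999]
 [-0.0029 -1.     -0.001 ]]
line_end 0.94 [0.4713 0.139  0.0304]
```

View pics/t7.png

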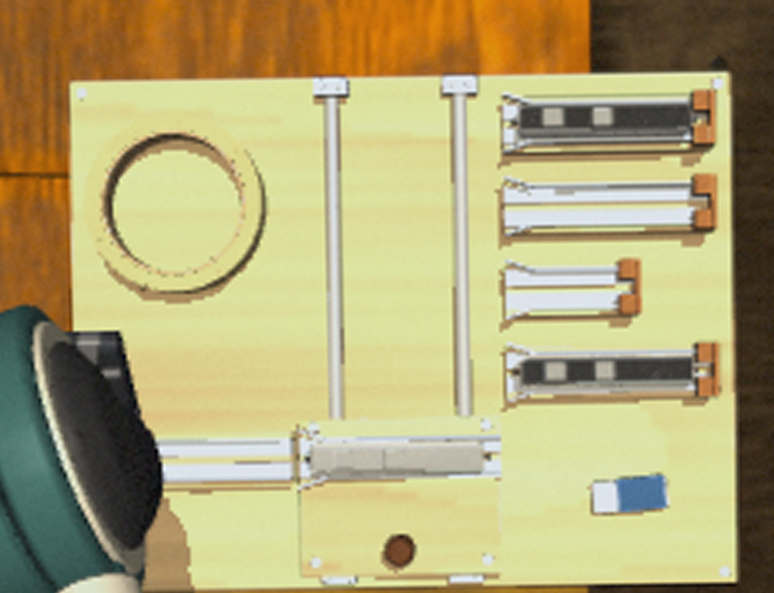

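View pics/t7s.png

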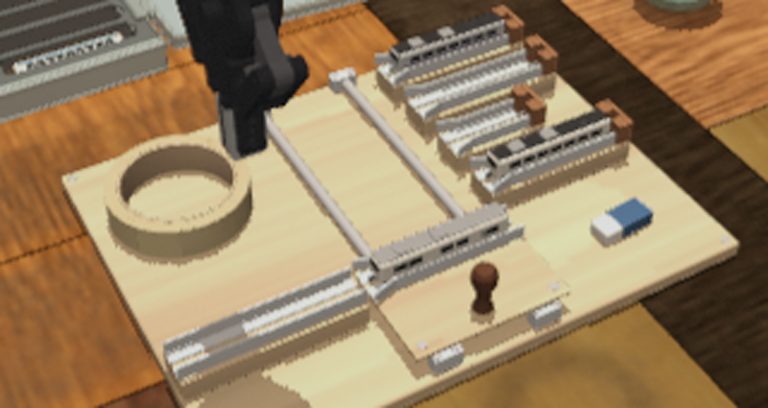

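The coach sits wholly on the deck (columns 310–485 within the deck track's 299–501). Next I'll re-grip the knob.

Emit:
play_rows --motion '[[[-0.06,-0.15,0],[0,0,0]],[[-0.121,-0.2965,0],[0,0,0]],[[-0.121,-0.2965,-0.05],[0,0,0]],[[-0.121,-0.2965,-0.14],[0,0,0]],[[-0.121,-0.2965,-0.23],[0,0,0]],[[-0.121,-0.2965,-0.29],[0,0,0]],[[-0.121,-0.2965,-0.303],[0,0,0]],[[-0.121,-0.2965,-0.303],[0,0,0]]]' --gripper 0.62

```text
time: 15.4
tool_pos: [0.4271, 0.0794, 0.0424]
tcp_rot: [-1.571, -0.011, 0.011]
wrist_force: [-0.2, 0.2, 0.6]
width: 0.378
```

Emit:
play_rows --motion '[[[0,0,0],[0,0,0]],[[0,0,0],[0,0,0]],[[0,0,0],[0,0,0]],[[0,0,0],[0,0,0]]]' --gripper 1 --squeeze 20

```text
time: 15.9
tool_pos: [0.4279, 0.0795, 0.0433]
tcp_rot: [-1.57, -0.013, 0.009]
wrist_force: [-1.6, -0.5, 5.9]
width: 0.177
```

```bash
python3 look.py w8 .03 .40 .69 .0 .35 2000
```

```text
15.9 [0.4279 0.0795 0.0433] 0.1772087810641273 [-1.6  -0.54  5.85]
[[ 9.999e-01  2.200e-03 -1.410e-02]
 [ 1.410e-02  3.000e-04  9.999e-01]
 [ 2.200e-03 -1.000e+00  3.000e-04]]
knob 0.63 [0.4762 0.0805 0.0295]
knob 0.58 [0.4301 0.0777 0.062 ]
line_end 0.9 [0.4704 0.1404 0.0274]
coach 0.77 [0.4764 0.0803 0.033 ]
road_a 0.63 [0.5668 0.0175 0.0125]
```

View pics/w8.png

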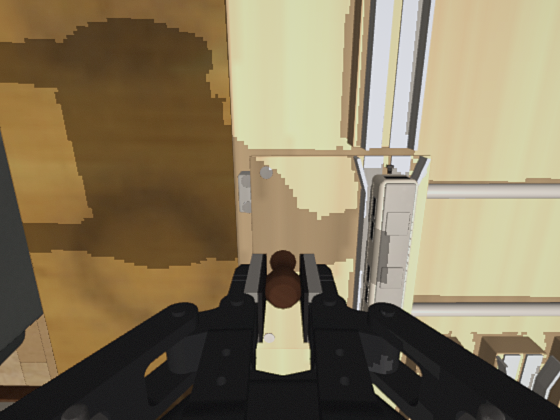

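Emit:
play_rows --motion '[[[0.02,0,0],[0,0,0]],[[0.06,0.001,0],[0,0,0]],[[0.11,0.001,0],[0,0,0]],[[0.16,0.002,0],[0,0,0]],[[0.21,0.003,0],[0,0,0]],[[0.26,0.004,0],[0,0,0]],[[0.3,0.004,0],[0,0,0]],[[0.325,0.005,0],[0,0,0]],[[0.338,0.005,0],[0,0,0]],[[0.342,0.005,0],[0,0,0]]]'

```text
time: 17.5
tool_pos: [0.5648, 0.0816, 0.0433]
tcp_rot: [-1.57, -0.012, 0.009]
wrist_force: [-1.1, 0.9, 6.3]
width: 0.185
```

Emit:
play_rows --motion '[[[0,0,0],[0,0,0]],[[0,0,0],[0,0,0]]]'

```text
time: 17.75
tool_pos: [0.565, 0.0816, 0.0434]
tcp_rot: [-1.57, -0.013, 0.009]
wrist_force: [0.3, 0.4, 4.3]
width: 0.181
```

```bash
python3 tp.py t9;python3 look.py w9 .03 .54 .69 -.13 .15 2800
```

```text
17.75 [0.565  0.0816 0.0434] 0.18070355917394293 [0.29 0.42 4.33]
top coach 0.46 [ 0.6151 -0.083   0.0327]
top parked_1 0.9 [ 0.5255 -0.0382  0.0283]
top parked_1 0.76 [ 0.66   -0.0311  0.0291]
scene coach 0.68 [ 0.6147 -0.0866  0.0268]
scene coach 0.45 [5.649e-01 7.900e-02 2.000e-04]
scene parked_1 0.76 [ 0.5224 -0.0338  0.0296]
scene parked_1 0.64 [ 0.6701 -0.0313  0.0278]
scene deck_mid 0.68 [0.6126 0.0787 0.0277]
18.15 [0.5649 0.0816 0.0433] 0.18468551518636706 [-0.02  1.12  5.12]
[[ 9.999e-01  2.800e-03 -1.400e-02]
 [ 1.400e-02  5.000e-04  9.999e-01]
 [ 2.800e-03 -1.000e+00  4.000e-04]]
knob 0.65 [0.5607 0.0797 0.0642]
line_end 0.59 [0.4724 0.1404 0.0299]
coach 0.77 [0.6105 0.083  0.0312]
road_a 0.83 [0.5657 0.0164 0.0133]
```

View pics/t9.png

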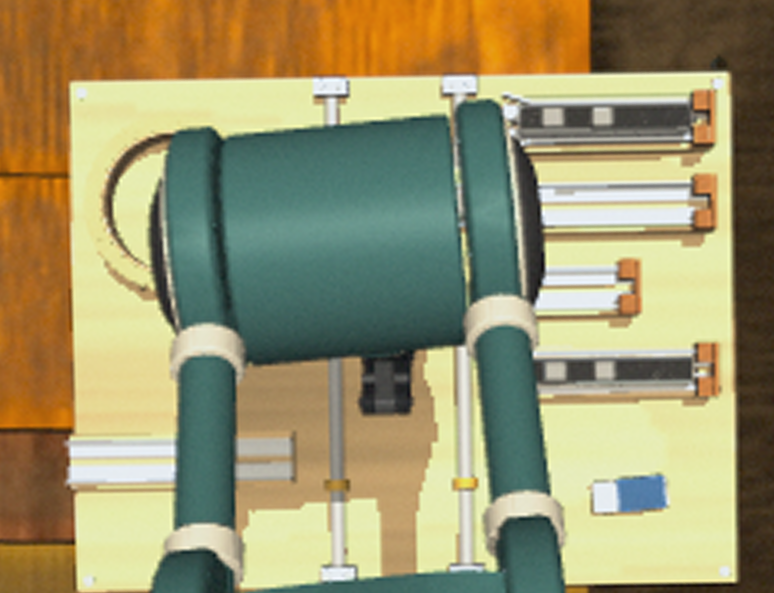

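View pics/w9.png

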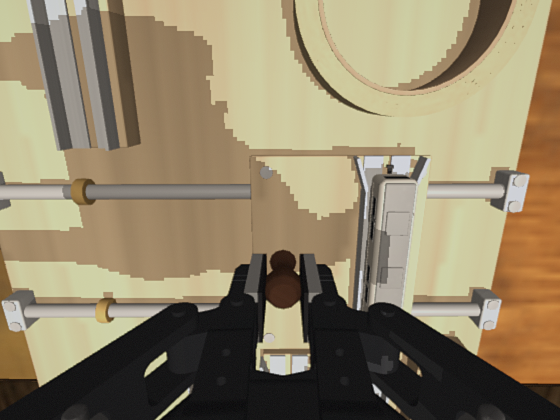

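View pics/t9s.png

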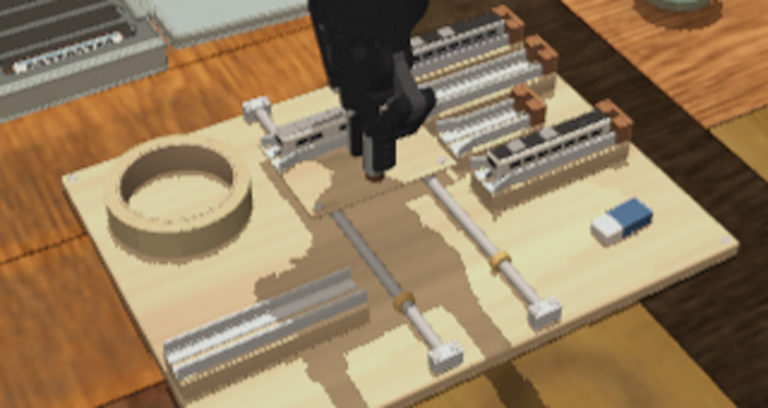

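Carried across with the coach still on the deck. I'll release, rise and clear the view to check the alignment.

Emit:
play_rows --motion '[[[0,0,0],[0,0,0]],[[0,0,0],[0,0,0]],[[0,0,0],[0,0,0]]]' --gripper 0.62

```text
time: 18.88
tool_pos: [0.5631, 0.0812, 0.0416]
tcp_rot: [-1.571, -0.01, 0.012]
wrist_force: [0.5, 0.1, -0.8]
width: 0.381
```

Emit:
play_rows --motion '[[[0,0,0.1],[0,0,0]],[[0,0,0.2],[0,0,0]],[[0,0.06,0.3],[0,0,0]],[[0.06,0.2,0.3],[0,0,0]],[[0.12,0.33,0.3],[0,0,0]],[[0.12,0.48,0.3],[0,0,0]],[[0.12,0.48,0.3],[0,0,0]]]' --gripper 1

```text
time: 19.75
tool_pos: [0.6111, 0.2775, 0.1615]
tcp_rot: [-1.57, -0.014, 0.015]
wrist_force: [-0.1, -0.5, 1.0]
width: 0.003
```

```bash
python3 tp.py t10
python3 - <<'E'
from h import *
p,d=cams.read_camera("top");c=cams.calibration("top")
cv2.imwrite("pics/t10z.png",rect(p[:,:,::-1],c["mtx"],c["R"],c["t"],.035,.54,.68,-.10,.15,3200))
E
```

```text
19.75 [0.6111 0.2775 0.1615] 0.003498712944556815 [-0.09 -0.54  0.95]
top coach 0.97 [0.6097 0.08   0.0262]
top parked_1 0.97 [ 0.6586 -0.0319  0.0292]
top parked_1 0.83 [ 0.5259 -0.0373  0.0292]
top deck_mid 0.77 [0.6184 0.0849 0.032 ]
scene coach 0.94 [0.61   0.0839 0.0238]
scene parked_1 0.88 [ 0.5228 -0.0338  0.0241]
scene parked_1 0.68 [ 0.6662 -0.0371  0.0262]
```

View pics/t10z.png

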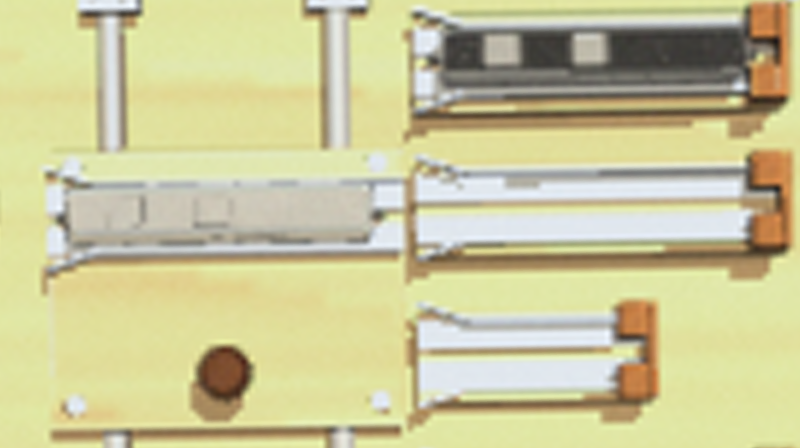

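Run:
```python
from h import *
c=cams.calibration("top")
s=4000
def im():
    p,d=cams.read_camera("top"); return cv2.cvtColor(p,cv2.COLOR_RGB2GRAY),p
g,p=im(); cv2.imwrite("pics/top10.png",p[:,:,::-1])
R=rect(g,c["mtx"],c["R"],c["t"],.028,.38,.70,-.02,.16,s)
# only have old rectified t7 (z=.03,1800px/m); rebuild same scale for now-image
new=rect(p[:,:,::-1],c["mtx"],c["R"],c["t"],.030,.40,.73,-.13,.30,1800)
old=cv2.imread("pics/t7.png"); 
def tm(tpl,img):
    r=cv2.matchTemplate(img,tpl,cv2.TM_CCOEFF_NORMED);_,v,_,(a,b)=cv2.minMaxLoc(r)
    y=r[b-1:b+2,a];x=r[b,a-1:a+2]
    f=lambda q:(q[0]-q[2])/(2*(q[0]-2*q[1]+q[2]))
    return v,a+f(x),b+f(y)
# plate patches in old: screws at (315,562),(487,560); track end right (480..505,430..485)
for (x0,x1,y0,y1) in [(300,345,545,575),(465,500,545,580),(488,505,430,485),(380,420,530,570),(300,500,415,500)]:
    v,a,b=tm(old[y0:y1,x0:x1],new[100:420]); b+=100
    dx=(y0-b)/1800;dy=(x0-a)/1800
    print(round(v,3),"shift",round(dx*1000,2),round(dy*1000,2))
```

```text
0.809 shift 136.36 1.99
0.696 shift 135.15 2.64
0.679 shift 136.83 3.38
0.962 shift 138.99 2.21
0.657 shift 137.11 1.95
```

The deck appears to be 1–2 mm short of 0.138, but the top camera is too coarse to tell. I'll take a close wrist look at the mouth.

Emit:
play_rows --motion '[[[-0.05,-0.15,0],[0,0,0]],[[-0.1,-0.3,0],[0,0,0]],[[-0.1,-0.45,0],[0,0,0]],[[-0.1,-0.6,0],[0,0,0]],[[-0.1,-0.74,0],[0,0,0]],[[-0.1,-0.74,0],[0,0,0]],[[-0.1,-0.74,0],[0,0,0]]]'

```text
time: 21.12
tool_pos: [0.5715, -0.0229, 0.1622]
tcp_rot: [-1.57, -0.01, 0.01]
wrist_force: [0.2, 0.1, -0.0]
width: -0.002
```

```bash
python3 look.py w11 .034 .54 .68 -.07 .13 4000
```

```text
21.125 [ 0.5715 -0.0229  0.1622] -0.0015147345236316229 [ 0.19  0.11 -0.05]
[[ 9.999e-01  2.000e-04 -1.240e-02]
 [ 1.240e-02  6.000e-04  9.999e-01]
 [ 2.000e-04 -1.000e+00  6.000e-04]]
knob 0.65 [0.5659 0.0794 0.0635]
deck_mid 0.72 [0.6123 0.0841 0.0319]
coach 0.61 [0.6122 0.0835 0.032 ]
road_a 0.95 [0.6146 0.0202 0.0129]
road_a 0.91 [0.525  0.0186 0.0158]
road_a 0.57 [0.5664 0.0189 0.0122]
road_a 0.42 [ 0.5267 -0.0356  0.0312]
stop_a 0.97 [ 0.5243 -0.0838  0.0344]
stop_a 0.94 [ 0.5719 -0.0383  0.0288]
stop_a 0.93 [ 0.6608 -0.0833  0.0275]
stop_a 0.58 [ 0.6158 -0.0796  0.0322]
```

View pics/w11r.png

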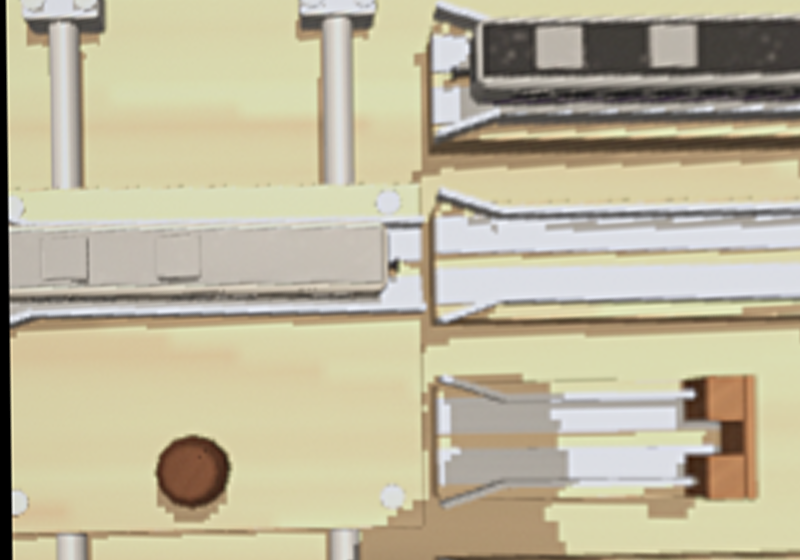

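View pics/w11.png

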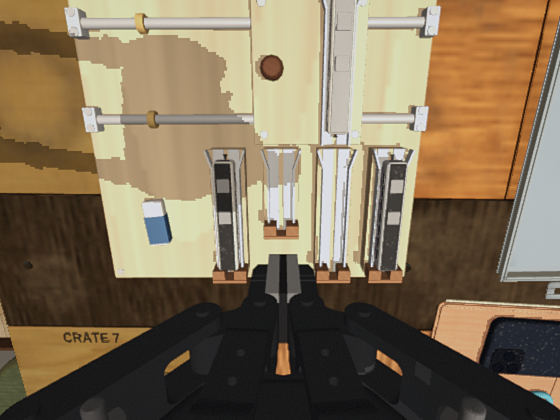

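At 4 px/mm the deck flanges (rows 222 and 309 at the deck end) sit about 6 px lower than the road's straight flanges (213 and 302), allowing for yaw. So the deck is about 1.5 mm short. I'll re-grip and nudge it.

Emit:
play_rows --motion '[[[-0.016,0.13,0],[0,0,0]],[[-0.016,0.261,0],[0,0,0]],[[-0.016,0.261,-0.05],[0,0,0]],[[-0.016,0.261,-0.14],[0,0,0]],[[-0.016,0.261,-0.23],[0,0,0]],[[-0.016,0.261,-0.29],[0,0,0]],[[-0.016,0.261,-0.297],[0,0,0]],[[-0.016,0.261,-0.297],[0,0,0]]]' --gripper 0.62

```text
time: 22.48
tool_pos: [0.5654, 0.0814, 0.0434]
tcp_rot: [-1.571, -0.011, 0.011]
wrist_force: [1.1, 0.6, -0.2]
width: 0.379
```

Emit:
play_rows --motion '[[[0,0,0],[0,0,0]],[[0,0,0],[0,0,0]],[[0,0,0],[0,0,0]],[[0,0,0],[0,0,0]]]' --gripper 1

```text
time: 22.98
tool_pos: [0.5662, 0.0816, 0.0446]
tcp_rot: [-1.571, -0.013, 0.01]
wrist_force: [-1.4, -2.1, 5.7]
width: 0.179
```

Emit:
play_rows --motion '[[[0.001,0,0],[0,0,0]],[[0.002,0,0],[0,0,0]],[[0.002,0,0],[0,0,0]]]'

```text
time: 23.35
tool_pos: [0.5671, 0.0817, 0.0446]
tcp_rot: [-1.571, -0.013, 0.009]
wrist_force: [-1.5, -1.0, 6.6]
width: 0.181
```

Emit:
play_rows --motion '[[[0.002,0,0],[0,0,0]],[[0.002,0,0],[0,0,0]],[[0.002,0,0],[0,0,0]]]' --gripper 0.62

```text
time: 23.72
tool_pos: [0.5666, 0.0818, 0.043]
tcp_rot: [-1.571, -0.011, 0.011]
wrist_force: [-0.4, 0.7, -0.7]
width: 0.383
```

Emit:
play_rows --motion '[[[0,0,0.1],[0,0,0]],[[0,0,0.2],[0,0,0]],[[0,-0.1,0.3],[0,0,0]],[[0.016,-0.26,0.3],[0,0,0]],[[0.016,-0.26,0.3],[0,0,0]],[[0.016,-0.26,0.3],[0,0,0]]]' --gripper 1

```text
time: 24.48
tool_pos: [0.5727, -0.0223, 0.1627]
tcp_rot: [-1.57, -0.009, 0.011]
wrist_force: [0.4, 1.0, 0.3]
width: 0.004
```

```bash
python3 look.py w12 .034 .54 .68 -.07 .13 4000
```

```text
24.475 [ 0.5727 -0.0223  0.1627] 0.0037078589860083905 [0.42 0.98 0.25]
[[ 9.999e-01 -1.100e-03 -1.260e-02]
 [ 1.260e-02  8.000e-04  9.999e-01]
 [-1.100e-03 -1.000e+00  8.000e-04]]
knob 0.62 [0.5685 0.0792 0.0632]
deck_mid 0.98 [0.6177 0.0822 0.0306]
coach 0.92 [0.6132 0.0837 0.0319]
road_a 0.92 [0.568  0.0154 0.0147]
road_a 0.71 [0.6596 0.0212 0.0166]
road_a 0.61 [0.6162 0.0177 0.0134]
stop_a 0.8 [ 0.5708 -0.038   0.03  ]
stop_a 0.76 [ 0.5241 -0.0846  0.0335]
stop_a 0.62 [ 0.6628 -0.0857  0.0312]
stop_a 0.48 [0.5653 0.0771 0.0628]
```

View pics/w12r.png

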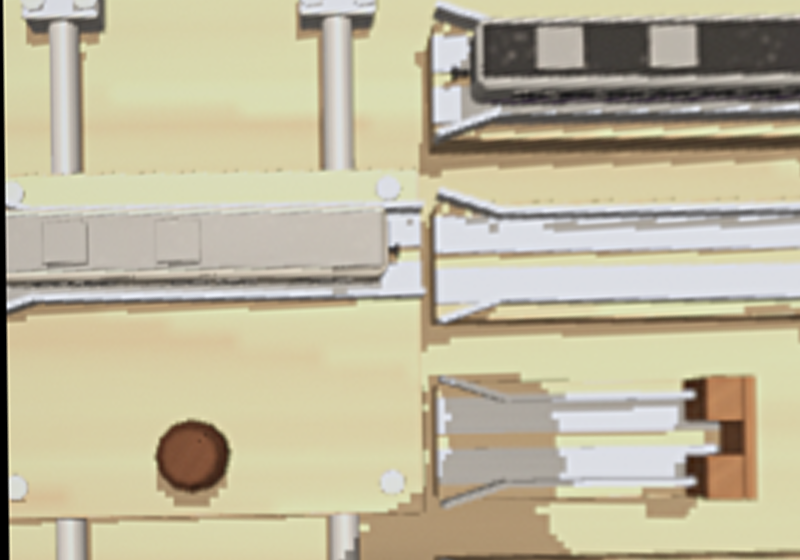

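The grip itself shifted the deck, which is now about 2 mm past. That is within the 3 mm of play and the flares, but the tape ring stands right behind the deck here. I'm measuring its height and the coach's end.

Run:
```python
from h import *
c=cams.calibration("top");d=np.load("pics/top0d.npy")
v,u=np.mgrid[0:420,0:560];K=c["mtx"]
P=np.stack([(u-K[0,2])/K[0,0]*d,(v-K[1,2])/K[1,1]*d,d],-1)
W=(P-c["t"])@c["R"]
m=(d>0)&(W[...,0]>.54)&(W[...,0]<.70)&(W[...,1]>.145)&(W[...,1]<.262)&(W[...,2]>.018)
q=W[m];print("ring n",len(q),"z pct",np.percentile(q[:,2],[5,50,95]).round(4),q.min(0).round(4),q.max(0).round(4))
hi=q[q[:,2]>np.percentile(q[:,2],60)];print("min y at top",np.percentile(hi[:,1],[0,1,2]).round(4), hi[:,0].min(),hi[:,0].max())
s=hi[(abs(hi[:,0]-.612)<.02)];print("near x .612: y", s[:,1].min(), s[:,1].max())
p,dd=cams.read_camera("top");W2=((np.stack([(u-K[0,2])/K[0,0]*dd,(v-K[1,2])/K[1,1]*dd,dd],-1))-c["t"])@c["R"]
m=(dd>0)&(abs(W2[...,0]-.613)<.012)&(W2[...,1]>.0)&(W2[...,1]<.16)&(W2[...,2]>.045)&(W2[...,2]<.06)
q=W2[m];print("coach top y",q[:,1].min(),q[:,1].max(),"x",q[:,0].min(),q[:,0].max(),np.median(q[:,2]))
```

```text
ring n 1079 z pct [0.0233 0.0358 0.0388] [0.5445 0.1544 0.018 ] [0.6659 0.2523 0.0412]
min y at top [0.1546 0.1564 0.1568] 0.5690585206192652 0.6650993186398356
near x .612: y 0.15463957291304126 0.2517852523834868
coach top y 0.053965548531357335 0.128366654099421 x 0.6074756845517456 0.6248864172968762 0.05055901295480343
```

The ring top is at 0.037–0.039 and starts at y = 0.1546. The coach body's end is at y = 0.128. The fingers at z ≈ 0.0445 clear the ring, so I'll come down behind the coach at y = 0.150.

Emit:
play_rows --motion '[[[0.04,0.14,0],[0,0,0]],[[0.08,0.29,0],[0,0,0]],[[0.101,0.431,0],[0,0,0]],[[0.101,0.431,0],[0,0,0]],[[0.101,0.431,-0.1],[0,0,0]],[[0.101,0.431,-0.2],[0,0,0]],[[0.101,0.431,-0.27],[0,0,0]],[[0.101,0.431,-0.295],[0,0,0]],[[0.101,0.431,-0.295],[0,0,0]]]'

```text
time: 26.0
tool_pos: [0.6133, 0.1495, 0.045]
tcp_rot: [-1.571, -0.01, 0.012]
wrist_force: [-0.1, -0.7, 1.0]
width: -0.0
```

```bash
python3 tp.py t13
```

```text
26.0 [0.6133 0.1495 0.045 ] -0.00042610154656870183 [-0.07 -0.71  1.03]
top parked_1 0.95 [ 0.5258 -0.0356  0.0283]
top parked_1 0.8 [ 0.6625 -0.0329  0.0291]
top deck_mid 0.73 [0.6204 0.0809 0.0302]
scene parked_1 0.77 [ 0.5244 -0.0334  0.0288]
scene parked_1 0.61 [ 0.6663 -0.0336  0.0279]
scene deck_mid 0.76 [0.6123 0.0771 0.0283]
```

View pics/t13s.png

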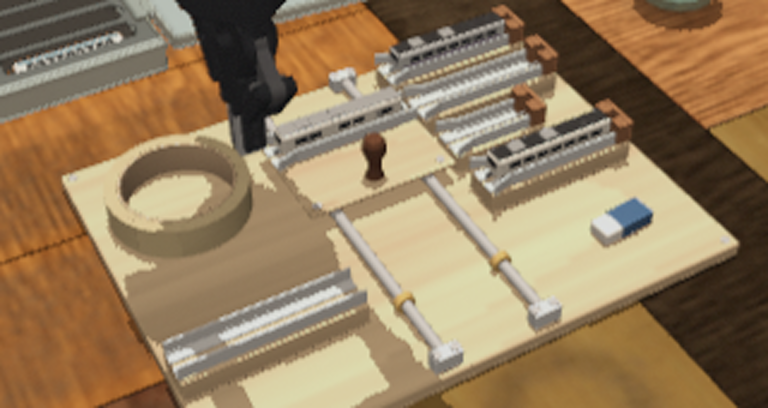

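Emit:
play_rows --motion '[[[0,-0.015,0],[0,0,0]],[[0,-0.03,0],[0,0,0]],[[0,-0.045,0],[0,0,0]],[[0.001,-0.06,0],[0,0,0]],[[0.001,-0.075,0],[0,0,0]],[[0.001,-0.09,0],[0,0,0]],[[0.001,-0.105,0],[0,0,0]],[[0.002,-0.12,0],[0,0,0]],[[0.002,-0.13,0],[0,0,0]],[[0.002,-0.136,0],[0,0,0]]]'

```text
time: 27.65
tool_pos: [0.6144, 0.0954, 0.0452]
tcp_rot: [-1.571, -0.011, 0.011]
wrist_force: [-0.7, 0.2, -0.5]
width: -0.0
```

```bash
python3 tp.py t14
```

```text
27.65 [0.6144 0.0954 0.0452] -0.000495536326396396 [-0.69  0.21 -0.53]
top coach 0.71 [0.6166 0.0389 0.0295]
top parked_1 0.92 [ 0.5264 -0.0378  0.0284]
top parked_1 0.64 [ 0.6599 -0.0331  0.0303]
top parked_1 0.52 [ 0.5646 -0.0447  0.03  ]
top deck_mid 0.96 [0.6185 0.0823 0.0279]
top deck_mid 0.68 [ 0.567  -0.0441  0.0321]
scene coach 0.79 [0.6175 0.0404 0.0305]
scene coach 0.6 [0.6193 0.0223 0.0106]
scene parked_1 0.88 [ 0.5232 -0.033   0.0296]
scene parked_1 0.66 [ 0.666  -0.0358  0.0256]
scene deck_mid 0.7 [0.6122 0.0784 0.027 ]
```

View pics/t14s.png

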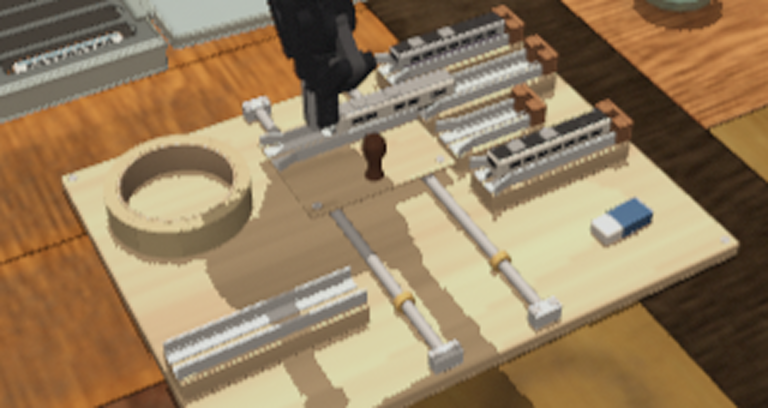

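The coach has entered the mouth without any rise in force. I'm pushing on towards the stop.

Emit:
play_rows --motion '[[[0,-0.02,0],[0,0,0]],[[0,-0.04,0],[0,0,0]],[[0.001,-0.06,0],[0,0,0]],[[0.001,-0.08,0],[0,0,0]],[[0.001,-0.1,0],[0,0,0]],[[0.001,-0.12,0],[0,0,0]],[[0.002,-0.135,0],[0,0,0]],[[0.002,-0.145,0],[0,0,0]],[[0.002,-0.155,0],[0,0,0]],[[0.002,-0.16,0],[0,0,0]]]'

```text
time: 29.3
tool_pos: [0.6151, 0.0316, 0.0453]
tcp_rot: [-1.571, -0.011, 0.011]
wrist_force: [-0.8, 0.8, 0.4]
width: -0.005
```

Emit:
play_rows --motion '[[[0,-0.003,0],[0,0,0]],[[0,-0.006,0],[0,0,0]],[[0,-0.01,0],[0,0,0]]]'

```text
time: 29.68
tool_pos: [0.6152, 0.0278, 0.0453]
tcp_rot: [-1.571, -0.011, 0.011]
wrist_force: [-0.0, 1.0, -0.2]
width: -0.001
```

```bash
python3 tp.py t15
```

```text
29.675 [0.6152 0.0278 0.0453] -0.0011128972517843007 [-0.01  0.99 -0.23]
top coach 0.47 [ 0.6146 -0.0304  0.0288]
top parked_1 0.82 [ 0.5261 -0.0357  0.0324]
top deck_mid 0.6 [0.62   0.0818 0.0285]
scene coach 0.81 [ 0.6175 -0.0274  0.0236]
scene parked_1 0.47 [ 0.6652 -0.0352  0.0286]
scene deck_mid 0.75 [0.6123 0.0785 0.0302]
```

View pics/t15s.png

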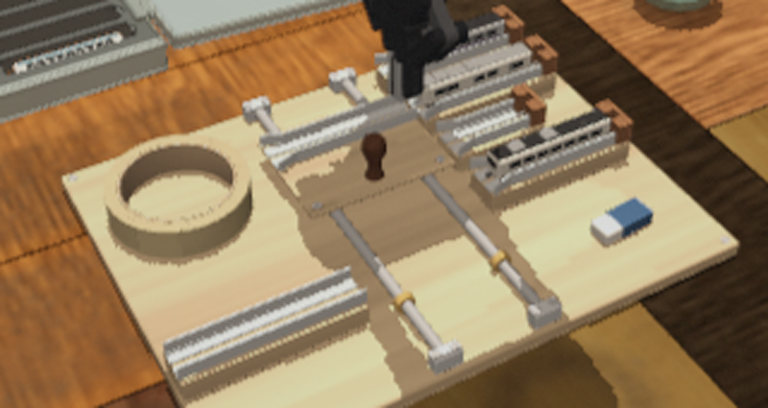

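View pics/t15.png

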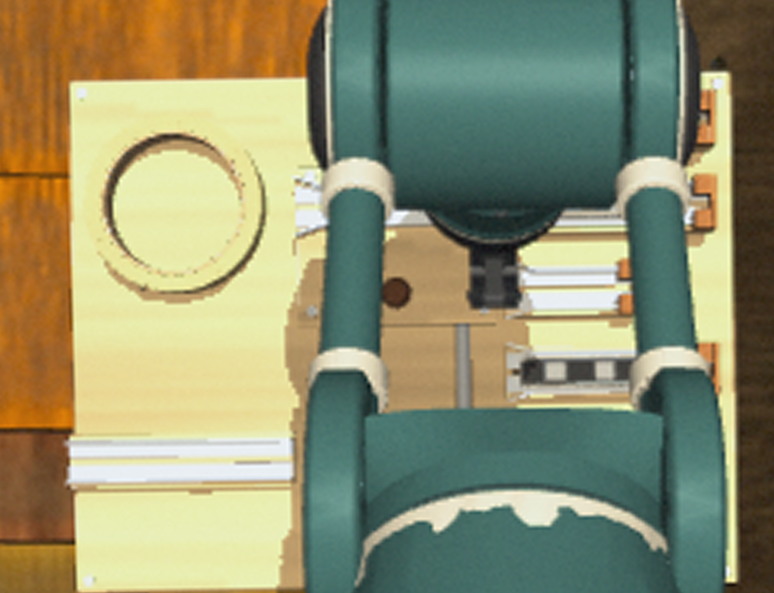

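Emit:
play_rows --motion '[[[0,-0.003,0],[0,0,0]],[[0,-0.006,0],[0,0,0]],[[0,-0.006,0],[0,0,0]]]'

```text
time: 30.45
tool_pos: [0.6152, 0.0252, 0.0453]
tcp_rot: [-1.571, -0.011, 0.011]
wrist_force: [0.8, 0.5, 0.2]
width: -0.005
```

Emit:
play_rows --motion '[[[0,-0.003,0],[0,0,0]],[[0,-0.005,0],[0,0,0]],[[0,-0.005,0],[0,0,0]]]'

```text
time: 30.82
tool_pos: [0.6152, 0.0232, 0.0453]
tcp_rot: [-1.571, -0.011, 0.011]
wrist_force: [-0.3, -0.2, 0.7]
width: -0.002
```

Emit:
play_rows --motion '[[[0,-0.003,0],[0,0,0]],[[0,-0.005,0],[0,0,0]],[[0,-0.005,0],[0,0,0]]]'

```text
time: 31.2
tool_pos: [0.6152, 0.0217, 0.0453]
tcp_rot: [-1.57, -0.011, 0.011]
wrist_force: [0.1, 2.5, 0.6]
width: 0.001
```

Emit:
play_rows --motion '[[[0,-0.003,0],[0,0,0]],[[0,-0.005,0],[0,0,0]],[[0,-0.005,0],[0,0,0]]]'

```text
time: 31.58
tool_pos: [0.6151, 0.0215, 0.0453]
tcp_rot: [-1.568, -0.01, 0.011]
wrist_force: [-1.0, 8.4, 1.0]
width: -0.001
```

```bash
python3 look.py w16 .03 .54 .69 -.13 .15 2800
```

```text
31.575 [0.6151 0.0215 0.0453] -0.0006703777868475912 [-1.    8.44  0.97]
[[ 9.999e-01 -1.000e-04 -1.330e-02]
 [ 1.330e-02  3.300e-03  9.999e-01]
 [-1.000e-04 -1.000e+00  3.300e-03]]
knob 0.6 [0.568  0.0786 0.0625]
deck_mid 0.79 [0.6151 0.0804 0.0341]
coach 0.67 [ 0.6173 -0.0369  0.0336]
coach 0.55 [ 0.5259 -0.0373  0.0309]
road_a 0.75 [0.5709 0.0825 0.0652]
road_a 0.74 [0.5692 0.0185 0.012 ]
road_a 0.61 [0.6167 0.0175 0.0116]
road_a 0.59 [0.5245 0.0169 0.0136]
road_a 0.57 [0.6623 0.024  0.0132]
```

View pics/w16.png

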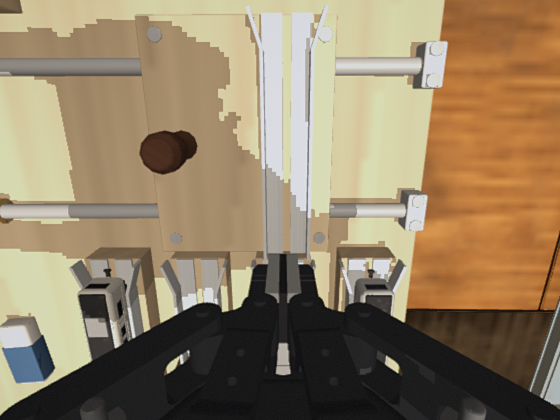

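Contact with the stop: the force rose to 8.4 N and the tool stalled at y = 0.0215. I'll back off, rise, and go over to the far side of the knob.

Emit:
play_rows --motion '[[[0,0.02,0],[0,0,0]],[[0,0.05,0],[0,0,0]],[[0,0.1,0.08],[0,0,0]],[[0,0.14,0.2],[0,0,0]],[[-0.06,0.14,0.3],[0,0,0]],[[-0.12,0.145,0.3],[0,0,0]],[[-0.12,0.145,0.3],[0,0,0]]]' --gripper 0.55

```text
time: 32.8
tool_pos: [0.5662, 0.0777, 0.1659]
tcp_rot: [-1.571, -0.012, 0.011]
wrist_force: [-0.3, -0.4, 0.9]
width: 0.446
```

```bash
python3 look.py w17 .03 .54 .69 -.13 .15 2800; python3 tp.py t17
```

```text
32.8 [0.5662 0.0777 0.1659] 0.4461170620432911 [-0.33 -0.37  0.89]
[[ 9.999e-01  6.000e-04 -1.480e-02]
 [ 1.480e-02 -3.000e-04  9.999e-01]
 [ 6.000e-04 -1.000e+00 -4.000e-04]]
knob 0.83 [0.5706 0.0783 0.0655]
deck_mid 0.78 [0.6164 0.0842 0.0318]
deck_mid 0.68 [ 0.6131 -0.0826  0.0323]
line_end 0.9 [0.4721 0.1407 0.0302]
coach 0.62 [ 0.6141 -0.0339  0.0289]
road_a 0.96 [0.6172 0.018  0.0115]
road_a 0.87 [0.5234 0.0164 0.0168]
road_a 0.86 [0.5653 0.0172 0.0137]
road_a 0.73 [0.6607 0.021  0.0136]
stop_a 0.84 [ 0.5236 -0.084   0.0342]
stop_a 0.69 [ 0.5723 -0.0392  0.025 ]
33.15 [0.5675 0.0772 0.1646] 0.44645150254780025 [-0.7  -0.5  -0.31]
top coach 0.61 [ 0.6175 -0.0375  0.0283]
top parked_1 0.94 [ 0.5282 -0.0369  0.0298]
top parked_1 0.62 [ 0.6613 -0.033   0.0337]
scene coach 0.87 [ 0.6199 -0.0327  0.0286]
scene parked_1 0.87 [ 0.6676 -0.0327  0.0288]
scene parked_1 0.67 [ 0.5251 -0.0346  0.0296]
scene deck_mid 0.91 [0.6143 0.08   0.029 ]
```

View pics/w17.png

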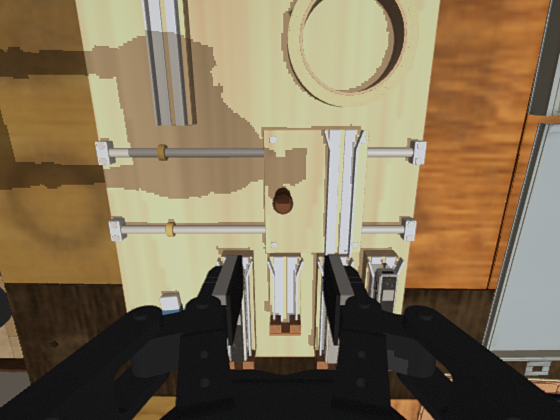

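View pics/t17s.png

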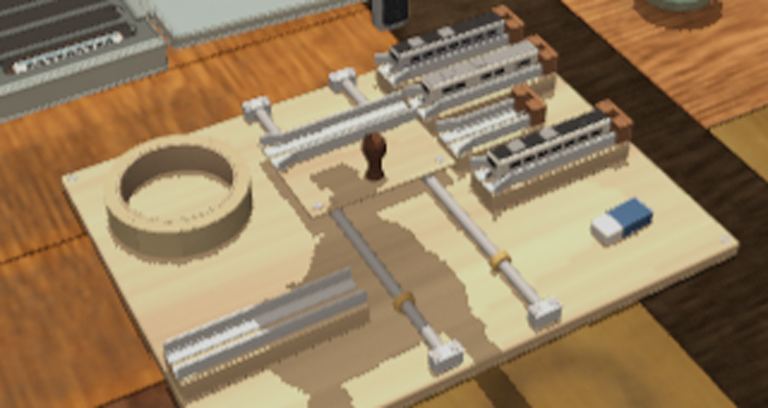

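The coach stands in the free road against its stop block, clear of the deck. Now I'll take the knob and bring the deck home.

Emit:
play_rows --motion '[[[0,0.008,-0.1],[0,0,0]],[[0,0.008,-0.2],[0,0,0]],[[0,0.008,-0.28],[0,0,0]],[[0,0.008,-0.303],[0,0,0]],[[0,0.008,-0.303],[0,0,0]]]' --gripper 0.62

```text
time: 34.17
tool_pos: [0.5671, 0.0805, 0.044]
tcp_rot: [-1.571, -0.01, 0.012]
wrist_force: [0.3, 0.3, -0.3]
width: 0.378
```

Emit:
play_rows --motion '[[[0,0,0],[0,0,0]],[[0,0,0],[0,0,0]],[[0,0,0],[0,0,0]],[[0,0,0],[0,0,0]]]' --gripper 1

```text
time: 34.67
tool_pos: [0.5685, 0.0807, 0.0457]
tcp_rot: [-1.571, -0.013, 0.009]
wrist_force: [-1.0, 0.2, 6.4]
width: 0.178
```

Emit:
play_rows --motion '[[[-0.04,-0.001,0],[0,0,0]],[[-0.1,-0.001,0],[0,0,0]],[[-0.16,-0.002,0],[0,0,0]],[[-0.22,-0.003,0],[0,0,0]],[[-0.27,-0.004,0],[0,0,0]],[[-0.31,-0.005,0],[0,0,0]],[[-0.33,-0.005,0],[0,0,0]],[[-0.34,-0.005,0],[0,0,0]],[[-0.345,-0.005,0],[0,0,0]]]'

```text
time: 35.8
tool_pos: [0.4303, 0.0785, 0.0456]
tcp_rot: [-1.571, -0.015, 0.008]
wrist_force: [1.0, -1.4, 7.7]
width: 0.184
```

Emit:
play_rows --motion '[[[-0.005,0,0],[0,0,0]],[[-0.01,0,0],[0,0,0]],[[-0.01,0,0],[0,0,0]]]'

```text
time: 36.17
tool_pos: [0.4263, 0.0784, 0.0456]
tcp_rot: [-1.571, -0.014, 0.008]
wrist_force: [0.5, -1.2, 8.6]
width: 0.18
```

Emit:
play_rows --motion '[[[-0.003,0,0],[0,0,0]],[[-0.006,0,0],[0,0,0]],[[-0.006,0,0],[0,0,0]]]'

```text
time: 36.55
tool_pos: [0.4262, 0.0785, 0.0457]
tcp_rot: [-1.571, -0.018, 0.005]
wrist_force: [7.1, -1.7, 1.8]
width: 0.181
```

Home stop reached (7 N at x = 0.4262, same as before). I'll release, rise, and move clear for a last check.

Emit:
play_rows --motion '[[[0.003,0,0],[0,0,0]],[[0.003,0,0],[0,0,0]],[[0.003,0,0],[0,0,0]],[[0.003,0,0],[0,0,0]]]' --gripper 0.6

```text
time: 37.05
tool_pos: [0.4233, 0.0785, 0.0437]
tcp_rot: [-1.571, -0.01, 0.012]
wrist_force: [-0.2, -1.2, -0.1]
width: 0.399
```

Emit:
play_rows --motion '[[[0,0,0.1],[0,0,0]],[[0,0,0.2],[0,0,0]],[[0,0,0.32],[0,0,0]],[[0,0.15,0.4],[0,0,0]],[[0,0.3,0.4],[0,0,0]],[[0,0.45,0.4],[0,0,0]],[[0,0.6,0.4],[0,0,0]],[[0,0.6,0.4],[0,0,0]],[[0,0.6,0.4],[0,0,0]]]'

```text
time: 38.17
tool_pos: [0.4234, 0.3181, 0.2034]
tcp_rot: [-1.572, -0.011, 0.013]
wrist_force: [-0.2, -0.7, -0.6]
width: 0.4
```

```bash
python3 tp.py t18
python3 - <<'E'
from h import *
p,d=cams.read_camera("top");c=cams.calibration("top")
new=rect(p[:,:,::-1],c["mtx"],c["R"],c["t"],.030,.40,.73,-.13,.30,1800)
old=cv2.imread("pics/t4.png") if False else cv2.imread("pics/top4r.png")
for (x0,x1,y0,y1) in [(380,420,530,570),(300,345,545,575),(465,500,545,580),(510,715,345,400),(515,715,95,150)]:
    r=cv2.matchTemplate(new,old[y0:y1,x0:x1],cv2.TM_CCOEFF_NORMED);_,v,_,l=cv2.minMaxLoc(r);print(round(v,3),l[0]-x0,l[1]-y0)
E
```

```text
38.175 [0.4234 0.3181 0.2034] 0.4000068176078204 [-0.25 -0.71 -0.62]
top coach 0.69 [ 0.6197 -0.0386  0.0287]
top coach 0.67 [0.428  0.0798 0.0665]
top parked_1 0.71 [ 0.526  -0.0361  0.0303]
top parked_1 0.6 [ 0.6624 -0.0335  0.0274]
top deck_mid 0.68 [0.4816 0.078  0.0335]
top deck_mid 0.63 [ 0.6612 -0.0346  0.031 ]
scene coach 0.6 [ 0.615  -0.0316  0.0245]
scene coach 0.47 [ 0.6641 -0.0831  0.0245]
scene parked_1 0.92 [ 0.6657 -0.0339  0.0279]
scene parked_1 0.89 [ 0.5242 -0.0307  0.0282]
scene deck_mid 0.88 [0.4722 0.0761 0.028 ]
0.995 0 0
0.992 0 0
0.998 0 0
0.999 0 0
0.999 0 0
```

View pics/t18.png

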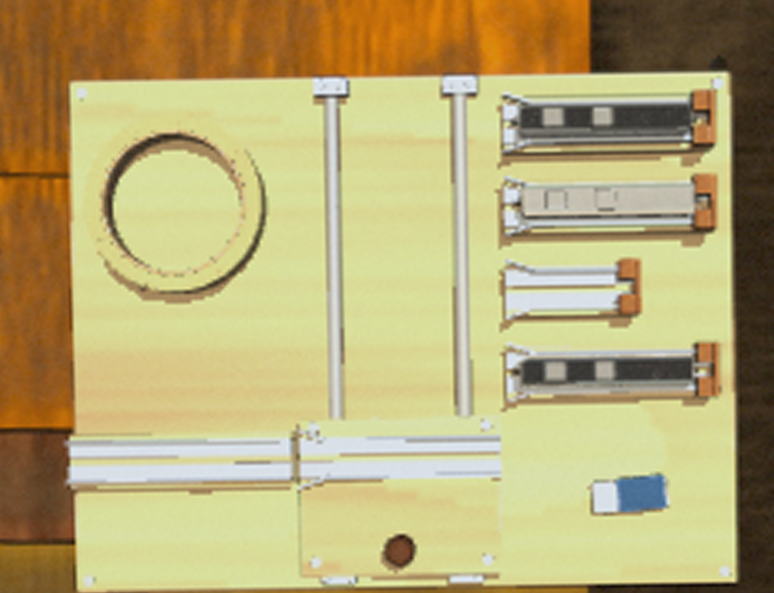

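View pics/t18s.png

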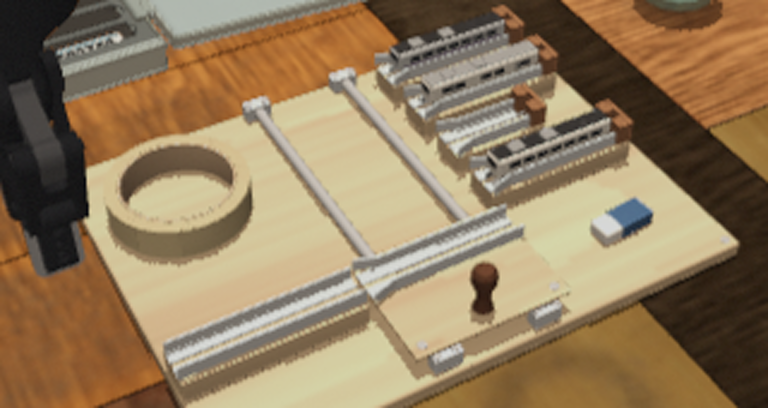

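The final picture shows the deck collinear with the line, in the same pixels as its first home position. The coach (columns 520–693) is up against its stop like its neighbours, and the parked coaches have not moved. I'm handing the job in.

```bash
python3 -c "
from workcell import bot
print(bot.finish_job())"
```

```text
the job is handed in; nothing more can be done
None
```

The coach is parked in the only empty road long enough for it, the third from the near side, and the deck is back in line with the arrival line. I handed the job in at about 38.6 s of the 67 s allowed; no verdict is reported.

**What I did:** I slid the deck home by its knob, pushed the coach onto it with shut fingers and carried it across. I then pushed it in until it met the stop block (8 N, tool stalled) and slid the deck back to its near stop (7 N, same tool position as the first time).

**Last checks:**
- **Coach:** it looks level against its stop. The networks put its centre at y ≈ -0.038 (top) and -0.032 (scene). With the road mouth at about 0.020, that gives -0.058 and -0.052 in the road's frame. The scene value is right at the -0.0515 limit. The stall at the stop and the top picture agree with the first reading.
- **Deck and parked coaches:** all match the earlier pictures with no pixel shift.
- **Robot:** it is raised clear and touches nothing.

**What disagreed:** at the storage road, the deck first stood about 1.5 mm short. Re-gripping the knob to correct that left it about 2 mm past. I left it there because it was within the 3 mm of play, and the coach went in without any rise in force.

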